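# Draw a picture frame together with its turnbuckle

## Task

Two wooden picture frames, a large and a small one, are being put together on the painter's table; each has a turnbuckle across it whose middle sleeve carries a bar with a black cross-grip. On the large frame, swing the bar over from its start side to the other side, away from the robot, as far as it goes, so that the sleeve draws both side bars fully home against the cross rails, and let go. Leave the small frame's turnbuckle as it is.

Things in the scene. Friction and masses are not known exactly. Their poses are not given: they have to be found in the camera images.
- large_sleeve (a joint): turn of the large frame's turnbuckle sleeve (steel, 96 mm long) about its level axis. 0: its bar leans 0.85 rad from upright towards the robot and each side gapes 10 mm; grows as the bar swings up and over, away from the robot, to the stop at 1.70 (leaning 0.85 rad the other way, side bars home). Starts between 0 and 0.3. Stiff: about 2 N at the grip; stays where it is left
- large_mid (a point): fixed point on the axis at the sleeve's middle, 62 mm above the table. y runs along the turnbuckle, x level across it, away from the robot (yaw within 0.35 rad of world x), z up. The large frame is fixed to the table on a plywood board: about 286 mm along y, 204 along x, wood up to 37 mm above the table, two steel lugs up to 72 mm at y = +-110 to 120
- large_grip (a point): centre of the black cross-grip (cylinder 18 mm thick, 36 mm long along y of large_mid, flat ends) on the end of the large frame's bar (9 mm thick steel), 90 mm from the turnbuckle's axis, in the plane y = 0 of large_mid; it turns with the sleeve. At joint value q it lies at x = 90 sin(q - 0.85), z = 90 cos(q - 0.85) mm from large_mid
- small_grip (a point): centre of the black cross-grip (13.5 mm thick, 26 mm long) on the bar (58 mm from axis to grip) of the small frame's turnbuckle (frame about 190 by 144 mm, axis 55 mm above the table): a bystander, on the other side of the table from the large frame, to be left as it is

How it is judged (in metres and radians):
At the end, for the whole second after the job is handed in: the large frame's sleeve is turned to more than 1.45 rad (its stop is at 1.70, so within 14 degrees of it; both joints closed to 1.5 mm) and at rest, and the small frame's grip is within 15 mm of where it started (value of joint large_sleeve above 1.45 rad and velocity of joint large_sleeve between -0.05 and 0.05 rad/s and distance of small_grip from where it was at the start of the episode below 0.015 m); the robot touches nothing.
It fails at once if the small frame's turnbuckle is turned (its grip moved more than 15 mm) (distance of small_grip from where it was at the start of the episode above 0.015 m).
It also fails if it takes over 32 s, if anything falls off the work surface, if the arm or the gripper's body presses on something with over 40 N, if the wrist force passes 120 N, or if a joint passes its speed limit or range.

## Robot

A 6-joint arm with a two-finger parallel gripper is mounted at the origin on the work surface. World frame = base frame: x ahead of the robot, y to its left, z up, the work surface at z = 0. Lengths are in mm, angles in rad, forces in N, time in s.
With the tool pointing down it reaches from about 300 to 775 mm from the base axis. Payload 14.6 kg.
Tool frame: the origin (TCP) lies between the finger pads; the fingertips stand 19 mm ahead of it and the grasp point (between the pads) is the TCP; x points along the fingers, y is the direction in which the jaws open and shut, and the axes are right-handed (so a half turn about x gives the same grasp; the last joint's range is limited). The gripper opens to 94 mm and grips with 3 to 60 N. Pads are 16 mm wide; open, the fingers measure 119 mm over their backs; the gripper's body (75 mm by 177 mm) begins 78 mm behind the grasp point.
Start: joints at [1.036, 0.3, 1.521, -0, 1.321, -0.067], TCP at [248.004, 490.901, 224.446] pointing down, gripper open.
Joint ranges: [-3.03, 3.03], [-0.79, 2.21], [0.23, 2.52], [-1.04, 4.18], [0, 3.07], [-2.55, 2.55]. Speed limits (rad/s): [2.22, 2.22, 2.57, 3.14, 3.14, 3.14].

## Interface

Orientations are given as [roll, pitch, yaw] about the fixed x, y, z axes, in that order (R = Rz(yaw) Ry(pitch) Rx(roll)).
In Python, from cell import manip gives the robot as it stands.
- The arm moves only by the tool jog_arm, never from a script. Its argument "series" is one flat list of numbers, 7 for each row, row after row: the turn, a rotation vector about the world's x, y, z in rad, then the shift along the world's x, y, z in m, then the opening, from -1 (shut) to 1 (fully open). A call has 1 to 20 rows; each row is the pose to reach, as a shift and turn from the pose commanded when the call began; what a row does not reach only later rows make up. A row lasts 1/8 s, in which the tool goes at most 62.5 mm and 10.7 degrees, less where a joint would pass 70% of its speed; a pose out of reach is approached as far as the arm can. A call with a gripper value outside its range is refused whole. The fingers move at their own pace and stop on an object; "squeeze" is the grip in N (left out, the last holds). Time passes only in rows, so rows that repeat a pose let the fingers close. It gives the time, the measured TCP pose, the force and the opening at its end, in the units of the state.
- manip.read_state(): the state, without advancing time (a new reading comes with each control period).
- manip.camera(name): name is "scene" or "top"; returns a dict with "color" (480x640x3 uint8, blue, green, red), "range_z" (480x640 float32, mm along the optical axis (not along the pixel's ray), 0 where there is no reading), "fx", "fy", "cx", "cy" (pixels), "pose" (4x4, takes a point from camera to world coordinates). Camera axes: x right, y down, z forward; pixel columns grow to the right and rows downward; lengths in mm; the calibration is good to about 2 mm. A picture is of the moment at which its call begins.
- manip.sign_off(): hands the job in, once; it reports no verdict.
The state is a dict: "clock": time; "joints": joint angles; "qd": joint speeds; "effort": joint torques, N m; "eef_pos": TCP position; "eef_rot": TCP orientation; "wrist_force": force on the tool from outside, world axes, zero at the start; "moment": the same for the moment, N m; "finger_gap": finger opening in mm.
Only numpy, scipy, OpenCV 4.12 (cv2) and the standard library are available. Lean on these libraries where they do the work, as an engineer would, in place of code of your own. Each camera call takes 0.05 s, during which the arm holds its last target.

## Working session

There is one attempt and no reset: what is moved stays moved. The work goes in short steps, Python scripts to look and compute and a tool call to move; the robot and the scene stay as the last step left them, time stands still between calls to the robot, and variables do not carry over. Pictures are saved under pics/ and viewed, and the job is handed in when it is done.

Besides the shell and the picture viewer there is one more tool, called after "Call:" as a command line: name --argument value ..., lists and objects as JSON in quotes. jog_arm: Moves the arm, as the interface text tells. Its arguments: {"type":"object","properties":{"series":{"type":"array","items":{"type":"number"}},"squeeze":{"type":"number"}},"required":["series"]}

```bash
mkdir -p pics; python3 - <<'E'
from cell import manip
import cv2,numpy as np
s=manip.read_state();print({k:np.round(v,3) for k,v in s.items()})
for n in("scene","top"):
    c=manip.camera(n);cv2.imwrite(f"pics/{n}0.png",c["color"]);np.savez(f"{n}0.npz",**c)
    print(n,c["fx"],c["cx"],c["cy"],np.round(c["pose"],3).tolist())
E
```

```text
{'clock': np.float64(0.0), 'joints': array([ 1.036,  0.3  ,  1.522, -0.   ,  1.321, -0.067]), 'qd': array([-0.001, -0.001,  0.   , -0.002,  0.001,  0.001]), 'effort': array([-1.0000e-03, -5.3181e+01, -3.5272e+01,  7.1000e-02,  2.4000e-02,
       -0.0000e+00]), 'eef_pos': array([247.896, 490.698, 223.887]), 'eef_rot': array([-1.611,  1.57 , -2.079]), 'wrist_force': array([0.571, 0.503, 0.241]), 'moment': array([-0.001,  0.044,  0.076]), 'finger_gap': np.float64(93.864)}
scene 619.0935035901927 319.29063527323325 241.6713975581997 [[-0.851, 0.437, -0.292, 765.218], [0.525, 0.704, -0.478, 397.872], [-0.003, -0.56, -0.829, 851.143], [0.0, 0.0, 0.0, 1.0]]
top 612.8350937712747 322.37504415916374 238.94851212709122 [[-0.018, -0.995, 0.101, 405.037], [-1.0, 0.018, 0.0, -19.386], [-0.002, -0.101, -0.995, 1103.492], [0.0, 0.0, 0.0, 1.0]]
```

View pics/scene0.png

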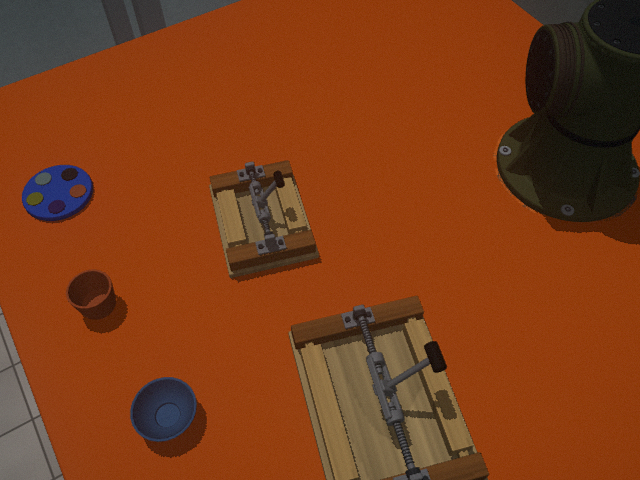

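View pics/top0.png

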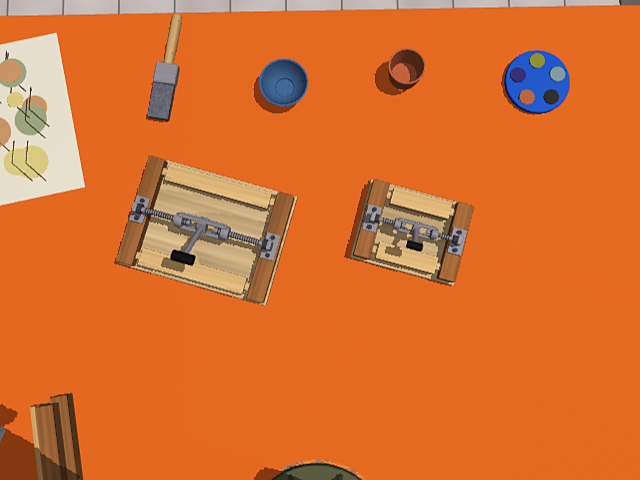

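The top view shows the large frame on the left (+y), with its grip at about (183,257), lugs at (139,209) and (270,245), and the sleeve middle at about (203,228). The small frame is to the right, with its grip at (415,245). Next I'll enlarge this and measure.

```bash
python3 - <<'E'
import cv2,numpy as np
for n,(a,b,x,y) in {"top":(150,310,110,300),"scene":(290,480,280,500)}.items():
    c=np.load(f"{n}0.npz")["color"][a:b,x:y]
    cv2.imwrite(f"pics/{n}0z.png",cv2.resize(c,None,fx=3.6 if n=="top" else 3,fy=3.6 if n=="top" else 3,interpolation=cv2.INTER_CUBIC))
d=dict(np.load("top0.npz"));col=d["color"].astype(int);Z=d["range_z"]
m=np.zeros((480,640),bool);m[150:310,110:300]=1
v,u=np.nonzero(m&(Z>0));z=Z[v,u]
P=np.c_[(u-d["cx"])/d["fx"]*z,(v-d["cy"])/d["fy"]*z,z]@d["pose"][:3,:3].T+d["pose"][:3,3]
dark=col[v,u].max(1)<45
g=dark&(P[:,2]>90)
print("grip px",g.sum(),u[g].mean(),v[g].mean(),P[g].mean(0),P[g].max(0),P[g].min(0))
q=P[g][:,:2];w,V=np.linalg.eigh(np.cov(q.T));print("grip long dir",V[:,1],np.sqrt(w))
grey=(np.ptp(col[v,u],axis=1)<30)
l=grey&(P[:,2]>64)&(P[:,2]<78)
for s in (0,1):
    k=l&((u<155) if s==0 else (u>258));print("lug",k.sum(),P[k].mean(0),P[k].min(0),P[k].max(0))
E
```

```text
grip px 236 182.33474576271186 257.1398305084746 [477.9614936  202.9757709  135.24217931] [489.64084046 221.79775955 140.77262453] [466.91326877 185.23258131 124.18247468]
grip long dir [0.28124646 0.95963557] [ 4.60813811 10.59585293]
lug 146 [568.11760199 289.34175617  68.79642182] [557.83015534 266.96131622  64.01073139] [578.58890136 305.14391727  75.66893999]
lug 101 [503.47679831  77.36770091  69.91288156] [494.29635207  67.44077591  64.47954895] [511.53309381  88.64768028  76.14106712]
```

View pics/top0z.png

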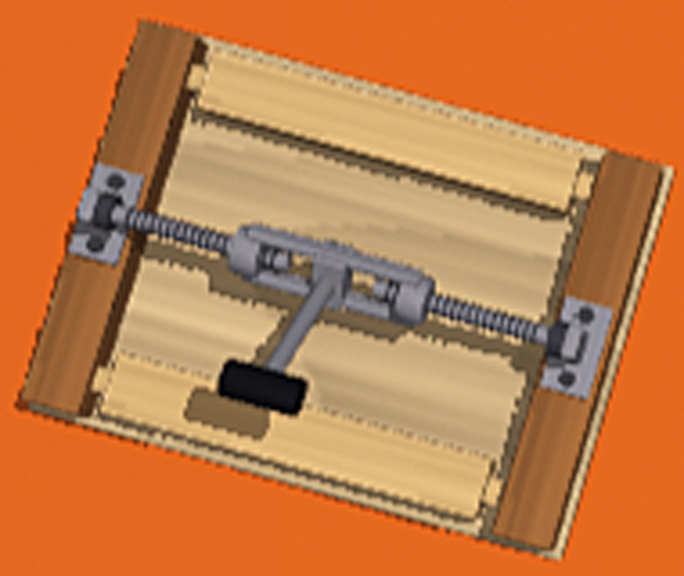

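```bash
cat > h.py <<'E'
import numpy as np
from scipy.spatial.transform import Rotation as Ro
yaw=-0.29; ex=np.array([np.cos(yaw),np.sin(yaw),0]); ey=np.array([-np.sin(yaw),np.cos(yaw),0]); ez=np.array([0,0,1.])
mid=np.array([536,183.,62])
def grip(q): return mid+90*np.sin(q-.85)*ex+90*np.cos(q-.85)*ez
E
python3 - <<'E'
from h import *
from cell import manip
s=manip.read_state();R=Ro.from_euler('xyz',s["eef_rot"]).as_matrix();print(R.round(3))
p=s["eef_pos"]
for sg in(1,-1):
    Rt=np.c_[-ez,sg*ey,np.cross(-ez,sg*ey)]
    print(sg,Ro.from_matrix(Rt@R.T).as_rotvec())
print(p,grip(.11))
d=np.array([478,203,129])-mid;print(d@ex,d@ey,d@ez)
E
```

```text
[[-0.001  0.451  0.893]
 [-0.001  0.893 -0.451]
 [-1.    -0.001 -0.   ]]
1 [ 0.00093934 -0.00042616  0.17776623]
-1 [-6.33205132e-04 -1.39570123e-03 -2.96382604e+00]
[247.90097534 490.72884459 223.93922849] [477.84809645 200.35327158 128.46217029]
-61.29718928183314 2.5796484541734825 67.0
```

View pics/scene0z.png

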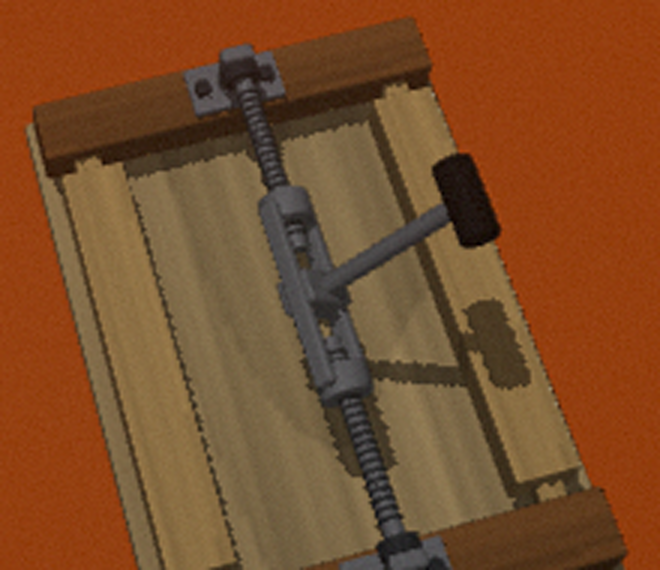

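The grip is at about (478, 203, 129). That is 61 mm towards the robot from the axis and 67 mm above it, a radius of 91 mm against the stated 90, so q is about 0.11. I'll move above it with the jaws along the turnbuckle.

Call:
jog_arm --series '[0, 0, 0.02, 0.025, -0.03, 0, 1, 0, 0, 0.05, 0.065, -0.08, 0, 1, 0, 0, 0.08, 0.105, -0.13, 0, 1, 0, 0, 0.11, 0.145, -0.18, 0, 1, 0, 0, 0.14, 0.185, -0.23, 0, 1, 0, 0, 0.165, 0.215, -0.27, 0, 1, 0, 0, 0.178, 0.23, -0.288, 0, 1, 0, 0, 0.178, 0.23, -0.288, 0, 1, 0, 0, 0.178, 0.23, -0.288, 0, 1]' --squeeze 20

```text
clock: 1.23
eef_pos: [477.5, 203.5, 224.3]
eef_rot: [-2.852, 1.57, 3.141]
wrist_force: [0.7, -0.1, -0.2]
finger_gap: 93.9
```

```bash
python3 - <<'E'
from cell import manip
import cv2
for n in("scene","top"):
    c=manip.camera(n);cv2.imwrite(f"pics/{n}1.png",c["color"])
E
```

```text
(no output)
```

View pics/scene1.png

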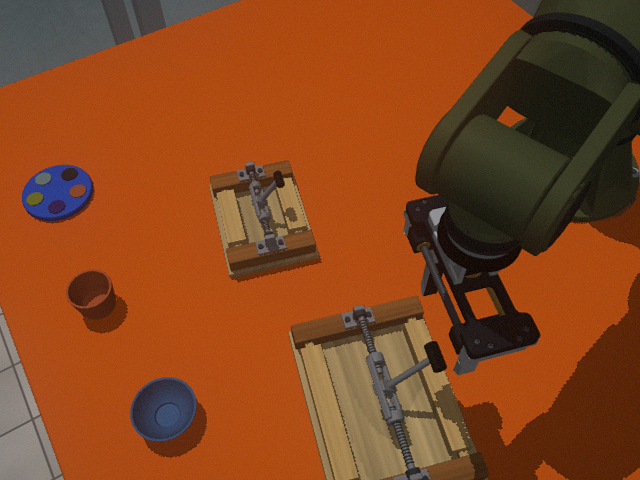

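The gripper is above the black grip at (435,357) with its fingers along the turnbuckle. I'll descend, then close on the flat ends.

Call:
jog_arm --series '[0, 0, 0, 0, 0, -0.03, 1, 0, 0, 0, 0, 0, -0.06, 1, 0, 0, 0, 0, 0, -0.08, 1, 0, 0, 0, 0, 0, -0.095, 1, 0, 0, 0, 0, 0, -0.095, 1, 0, 0, 0, 0, 0, -0.095, 0]'

```text
clock: 2.08
eef_pos: [478.3, 203.2, 130.3]
eef_rot: [0.626, 1.57, 0.336]
wrist_force: [-0.4, 0.1, -0.2]
finger_gap: 87.0
```

```bash
python3 - <<'E'
from cell import manip
import cv2
c=manip.camera("scene");cv2.imwrite("pics/scene2.png",cv2.resize(c["color"][250:480,300:580],None,fx=2.5,fy=2.5))
E
```

```text
(no output)
```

View pics/scene2.png

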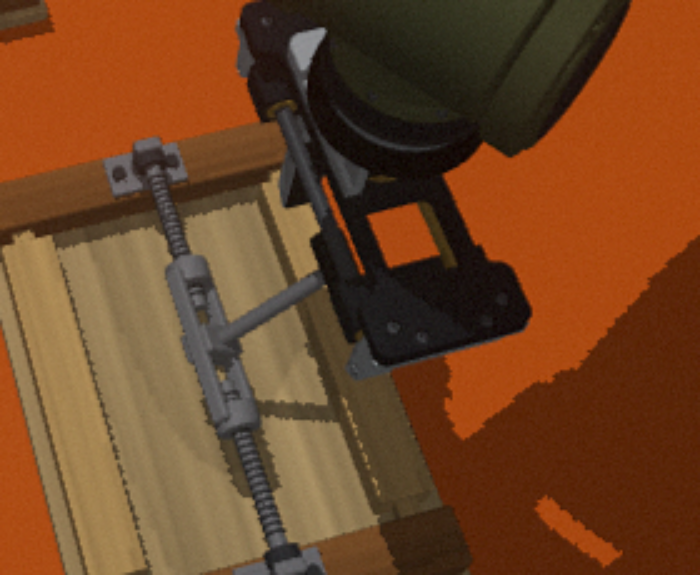

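The fingers straddle the grip, which shows at about (330,285) in the crop. I'll close now.

Call:
jog_arm --series '[0, 0, 0, 0, 0, 0, -1, 0, 0, 0, 0, 0, 0, -1, 0, 0, 0, 0, 0, 0, -1, 0, 0, 0, 0, 0, 0, -1, 0, 0, 0, 0, 0, 0, -1, 0, 0, 0, 0, 0, 0, -1]' --squeeze 20

```text
clock: 2.88
eef_pos: [478.2, 203.5, 129.6]
eef_rot: [1.268, 1.569, 0.979]
wrist_force: [1.6, 6.0, -0.5]
finger_gap: 36.0
```

```bash
python3 - <<'E'
from h import *
p0=grip(.11)
for q in (.25,.4,.55,.7,.85,1,1.15,1.3,1.45,1.55,1.65,1.7): print(q,((grip(q)-p0)/1000).round(4))
E
```

```text
0.25 [ 0.0095 -0.0028  0.0078]
0.4 [ 0.0206 -0.0062  0.0146]
0.55 [ 0.0327 -0.0097  0.0195]
0.7 [ 0.0453 -0.0135  0.0225]
0.85 [ 0.0582 -0.0174  0.0235]
1 [ 0.071  -0.0212  0.0225]
1.15 [ 0.0836 -0.025   0.0195]
1.3 [ 0.0957 -0.0285  0.0146]
1.45 [ 0.1068 -0.0319  0.0078]
1.55 [ 0.1137 -0.0339  0.0024]
1.65 [ 0.12   -0.0358 -0.0038]
1.7 [ 0.1229 -0.0367 -0.0071]
```

The gap reads 36.0 mm, which matches the grip's length, so it is held. I'll drive the first half of the arc.

Call:
jog_arm --series '[0, 0, 0, 0.0045, -0.0014, 0.004, -1, 0, 0, 0, 0.0095, -0.0028, 0.0078, -1, 0, 0, 0, 0.015, -0.0045, 0.0114, -1, 0, 0, 0, 0.0206, -0.0062, 0.0146, -1, 0, 0, 0, 0.0266, -0.008, 0.0172, -1, 0, 0, 0, 0.0327, -0.0097, 0.0195, -1, 0, 0, 0, 0.039, -0.0116, 0.0212, -1, 0, 0, 0, 0.0453, -0.0135, 0.0225, -1, 0, 0, 0, 0.0517, -0.0154, 0.0233, -1, 0, 0, 0, 0.0582, -0.0174, 0.0235, -1, 0, 0, 0, 0.0582, -0.0174, 0.0235, -1]'

```text
clock: 4.25
eef_pos: [536.5, 186.0, 152.9]
eef_rot: [1.52, 1.57, 1.23]
wrist_force: [2.2, 4.7, -1.3]
finger_gap: 35.7
```

```bash
python3 - <<'E'
from cell import manip
import cv2
c=manip.camera("scene");cv2.imwrite("pics/scene3.png",cv2.resize(c["color"][250:480,280:560],None,fx=2.5,fy=2.5))
c=manip.camera("top");cv2.imwrite("pics/top3.png",cv2.resize(c["color"][120:320,80:320],None,fx=2.5,fy=2.5))
E
```

```text
(no output)
```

View pics/scene3.png

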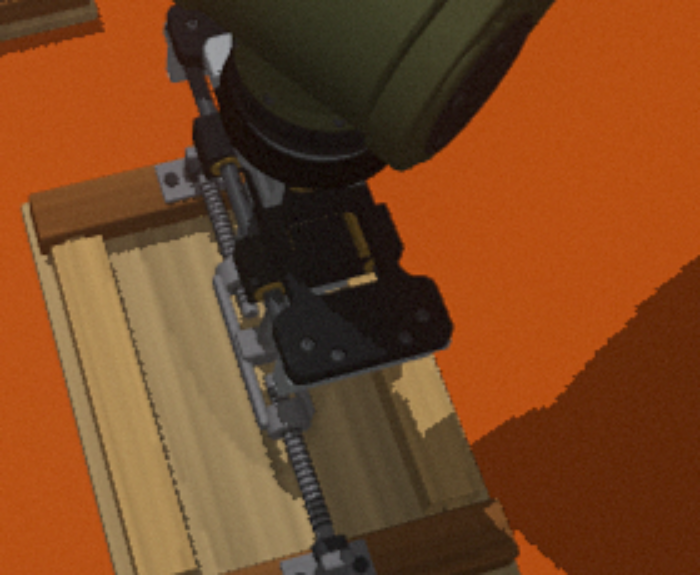

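The bar is now upright under the gripper, with the gap at 35.7 mm and low forces. I'll do the second half, down to about 1.66.

Call:
jog_arm --series '[0, 0, 0, 0.0065, -0.0019, -0.0002, -1, 0, 0, 0, 0.0128, -0.0038, -0.001, -1, 0, 0, 0, 0.0192, -0.0057, -0.0023, -1, 0, 0, 0, 0.0254, -0.0076, -0.004, -1, 0, 0, 0, 0.0315, -0.0094, -0.0062, -1, 0, 0, 0, 0.0375, -0.0111, -0.0089, -1, 0, 0, 0, 0.0432, -0.0128, -0.0121, -1, 0, 0, 0, 0.0486, -0.0145, -0.0157, -1, 0, 0, 0, 0.053, -0.0158, -0.019, -1, 0, 0, 0, 0.0555, -0.0165, -0.0211, -1, 0, 0, 0, 0.059, -0.0176, -0.0242, -1, 0, 0, 0, 0.0618, -0.0184, -0.0273, -1, 0, 0, 0, 0.0625, -0.0186, -0.028, -1, 0, 0, 0, 0.0625, -0.0186, -0.028, -1]'

```text
clock: 6.1
eef_pos: [600.2, 166.8, 126.1]
eef_rot: [0.383, 1.566, 0.093]
wrist_force: [6.5, 0.7, 6.4]
finger_gap: 35.7
```

```bash
python3 - <<'E'
from cell import manip
import cv2
c=manip.camera("scene");cv2.imwrite("pics/scene4.png",cv2.resize(c["color"][250:480,240:520],None,fx=2.5,fy=2.5))
print(manip.read_state()["wrist_force"])
E
```

```text
[6.24520445 1.95897333 6.10755646]
```

View pics/scene4.png

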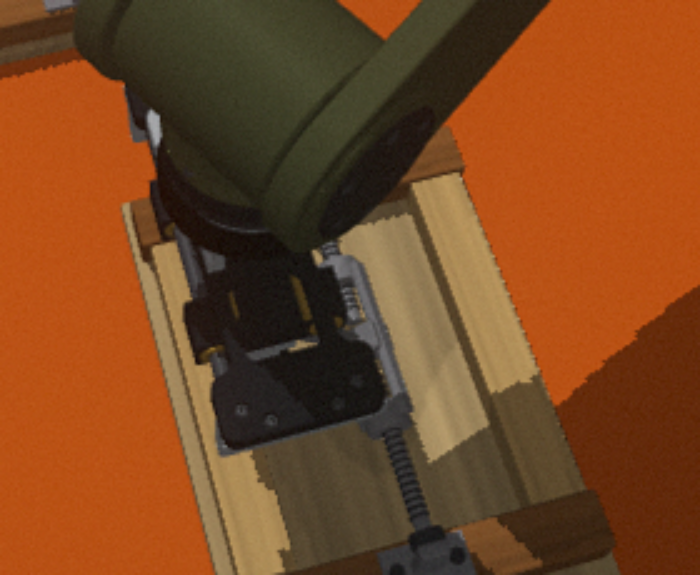

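The gripper holds the grip on the far side and forces are small. I'll open, then retreat straight up and back so the frame can be seen.

Call:
jog_arm --series '[0, 0, 0, 0, 0, 0, 0.8, 0, 0, 0, 0, 0, 0, 0.8, 0, 0, 0, 0, 0, 0, 0.8, 0, 0, 0, 0, 0, 0, 0.8, 0, 0, 0, 0, 0, 0, 0.8, 0, 0, 0, 0, 0, 0, 0.8, 0, 0, 0, 0, 0, 0.02, 0.8, 0, 0, 0, 0, 0, 0.05, 0.8, 0, 0, 0, 0, 0, 0.09, 0.8, 0, 0, 0, -0.03, 0.02, 0.12, 0.8, 0, 0, 0, -0.08, 0.05, 0.12, 0.8, 0, 0, 0, -0.12, 0.09, 0.12, 0.8, 0, 0, 0, -0.16, 0.13, 0.12, 0.8, 0, 0, 0, -0.2, 0.17, 0.12, 0.8, 0, 0, 0, -0.24, 0.21, 0.12, 0.8, 0, 0, 0, -0.27, 0.25, 0.12, 0.8, 0, 0, 0, -0.27, 0.25, 0.12, 0.8]'

```text
clock: 8.28
eef_pos: [326.8, 418.7, 245.0]
eef_rot: [2.34, 1.571, 2.054]
wrist_force: [-0.3, -0.6, 0.3]
finger_gap: 84.4
```

```bash
python3 - <<'E'
from h import *
from cell import manip
import cv2
c=manip.camera("scene");cv2.imwrite("pics/scene5.png",c["color"])
d=manip.camera("top");cv2.imwrite("pics/top5.png",d["color"])
col=d["color"].astype(int);Z=d["range_z"]
v,u=np.nonzero(Z>0);z=Z[v,u]
P=np.c_[(u-d["cx"])/d["fx"]*z,(v-d["cy"])/d["fy"]*z,z]@d["pose"][:3,:3].T+d["pose"][:3,3]
r=P-mid
g=(col[v,u].max(1)<45)&(P[:,2]>90)&(P[:,2]<150)&(abs(r@ey)<40)&(abs(r@ex)<110)
m=P[g].mean(0);print(g.sum(),m,P[g].max(0),(m-mid)@ex,(m-mid)@ey)
x=(m-mid)@ex; h=m[2]-6-62; print("q",.85+np.arctan2(x,h), np.hypot(x,h))
E
```

```text
230 [590.10265251 168.98430663 137.99951247] [601.56369164 188.23972659 143.59369244] 55.85135412536657 2.040321532355393
q 1.523448171041356 89.55057511768055
```

View pics/scene5.png

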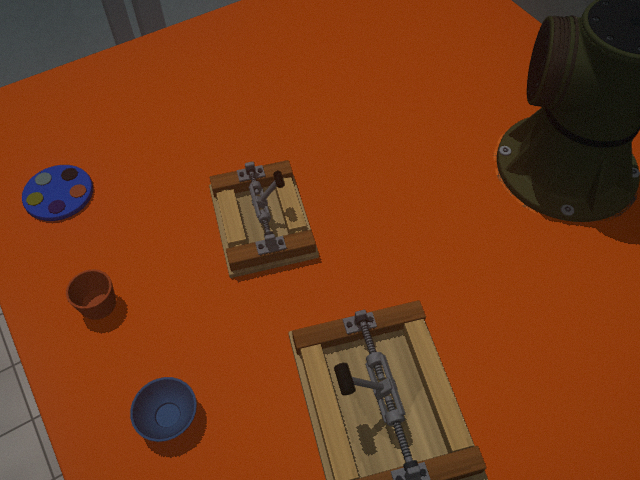

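View pics/top5.png

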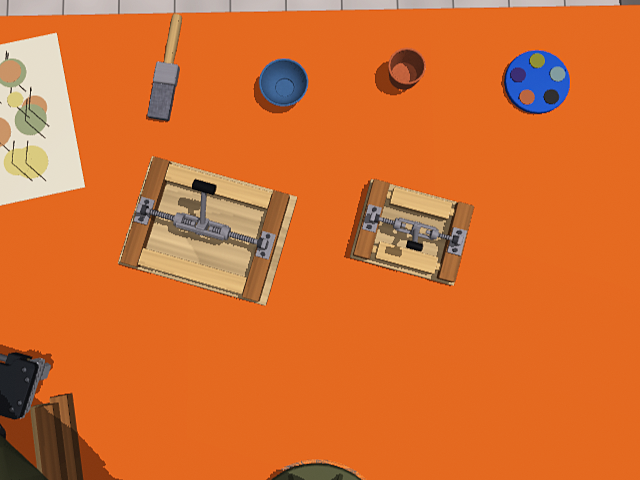

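The turnbuckle has swung over: its grip is at (204,187) in the top view. It measures q ≈ 1.52, above 1.45 but not fully home, so it slipped a little in the pads. The small frame looks unchanged. I'll nudge it to the stop with closed fingers from the robot side.

Call:
jog_arm --series '[0, 0, 0, 0.03, -0.03, 0, -1, 0, 0, 0, 0.07, -0.07, 0, -1, 0, 0, 0, 0.11, -0.11, 0, -1, 0, 0, 0, 0.15, -0.15, 0, -1, 0, 0, 0, 0.19, -0.19, 0, -1, 0, 0, 0, 0.22, -0.22, 0, -1, 0, 0, 0, 0.234, -0.241, 0, -1, 0, 0, 0, 0.234, -0.241, 0, -1, 0, 0, 0, 0.234, -0.241, -0.03, -1, 0, 0, 0, 0.234, -0.241, -0.06, -1, 0, 0, 0, 0.234, -0.241, -0.08, -1, 0, 0, 0, 0.234, -0.241, -0.094, -1, 0, 0, 0, 0.234, -0.241, -0.094, -1]'

```text
clock: 10.0
eef_pos: [562.3, 175.9, 150.5]
eef_rot: [-2.603, 1.57, -2.893]
wrist_force: [-0.7, 0.7, 0.3]
finger_gap: 0.3
```

```bash
python3 - <<'E'
from cell import manip
import cv2
c=manip.camera("scene");cv2.imwrite("pics/scene6.png",cv2.resize(c["color"][250:480,240:520],None,fx=2.5,fy=2.5))
E
```

```text
(no output)
```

View pics/scene6.png

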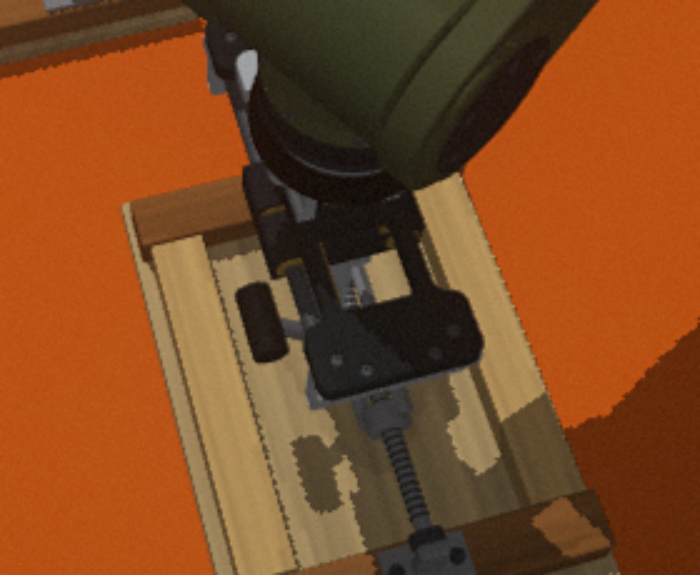

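The closed fingers are on the robot side of the grip, which shows at (262,322) in the crop. I'll push along the arc.

Call:
jog_arm --series '[0, 0, 0, 0.004, -0.001, -0.001, -1, 0, 0, 0, 0.008, -0.002, -0.002, -1, 0, 0, 0, 0.011, -0.003, -0.003, -1, 0, 0, 0, 0.014, -0.004, -0.005, -1, 0, 0, 0, 0.017, -0.005, -0.006, -1, 0, 0, 0, 0.019, -0.006, -0.007, -1, 0, 0, 0, 0.021, -0.006, -0.008, -1, 0, 0, 0, 0.021, -0.006, -0.008, -1]'

```text
clock: 11.05
eef_pos: [582.9, 169.8, 142.6]
eef_rot: [-2.671, 1.568, -2.961]
wrist_force: [-8.8, 0.0, 2.3]
finger_gap: 0.4
```

Call:
jog_arm --series '[0, 0, 0, 0.001, 0, -0.0005, -1, 0, 0, 0, 0.002, -0.0005, -0.001, -1, 0, 0, 0, 0.002, -0.0005, -0.001, -1]'

```text
clock: 11.42
eef_pos: [583.8, 169.6, 142.1]
eef_rot: [-2.798, 1.565, -3.088]
wrist_force: [-21.3, 1.0, 10.7]
finger_gap: 0.5
```

The force climbs steeply to 21 N, so it is at the stop. I'll back off, go up, and check.

Call:
jog_arm --series '[0, 0, 0, -0.008, 0.002, 0.002, -1, 0, 0, 0, -0.02, 0.006, 0.008, -1, 0, 0, 0, -0.025, 0.007, 0.04, -1, 0, 0, 0, -0.025, 0.007, 0.08, -1, 0, 0, 0, -0.05, 0.03, 0.1, -1, 0, 0, 0, -0.09, 0.07, 0.1, -1, 0, 0, 0, -0.13, 0.11, 0.1, -1, 0, 0, 0, -0.17, 0.15, 0.1, -1, 0, 0, 0, -0.21, 0.19, 0.1, -1, 0, 0, 0, -0.25, 0.23, 0.1, -1, 0, 0, 0, -0.26, 0.25, 0.1, -1, 0, 0, 0, -0.26, 0.25, 0.1, -1, 0, 0, 0, -0.26, 0.25, 0.1, -1]'

```text
clock: 13.05
eef_pos: [326.0, 418.8, 242.1]
eef_rot: [0.582, 1.57, 0.292]
wrist_force: [-0.1, -0.2, -1.1]
finger_gap: 0.4
```

```bash
python3 - <<'E'
from h import *
from cell import manip
import cv2
d=manip.camera("top");cv2.imwrite("pics/top7.png",cv2.resize(d["color"][140:320,100:500],None,fx=2,fy=2))
d0=dict(np.load("top0.npz"))
def dark(d,lo,hi,u0,u1):
    col=d["color"].astype(int);Z=d["range_z"]
    v,u=np.nonzero((Z>0));k=(u>u0)&(u<u1)&(v>150)&(v<310);u,v=u[k],v[k];z=Z[v,u]
    P=np.c_[(u-d["cx"])/d["fx"]*z,(v-d["cy"])/d["fy"]*z,z]@d["pose"][:3,:3].T+d["pose"][:3,3]
    g=(col[v,u].max(1)<45)&(P[:,2]>lo)&(P[:,2]<hi);return P[g].mean(0),g.sum()
m,n=dark(d,90,150,110,300)
x=(m-mid)@ex; h=m[2]-6-62; print(n,m,"q",.85+np.arctan2(x,h), np.hypot(x,h))
print("small",dark(d0,80,130,350,480),dark(d,80,130,350,480))
s=manip.read_state();print(s["clock"],s["qd"].round(3),s["wrist_force"],s["eef_pos"])
E
```

```text
231 [599.86008887 166.1905638  128.11101316] q 1.682062884204075 89.2712993492781
small (array([ 492.65485296, -168.72178274,  106.19811281]), np.int64(112)) (array([ 492.75086897, -168.60361447,  106.15358795]), np.int64(113))
13.1 [-0.007  0.002 -0.001  0.002  0.001  0.002] [ 1.19557304  0.29033146 -0.45316102] [326.23738026 418.71383549 242.15695211]
```

View pics/top7.png

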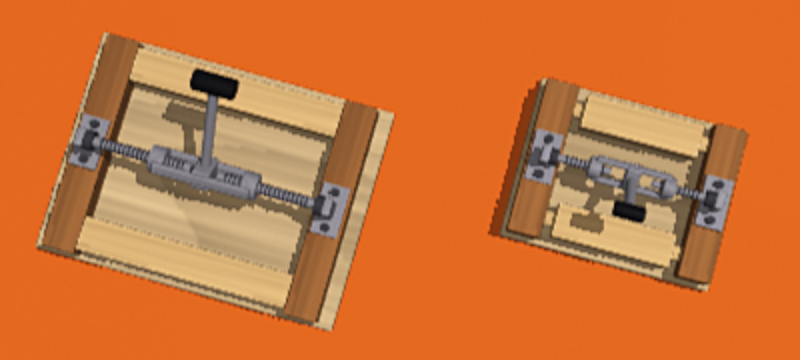

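The bar is fully over, with its grip at (214,83), and the large frame's joints are closed. The small frame's grip, at (629,211), is unchanged.

```bash
python3 -c "
from cell import manip
print(manip.sign_off())"
```

```text
the job is handed in; nothing more can be done
None
```

The large frame's bar is swung over to its stop, away from the robot, its joints look closed in the top view, and the job is handed in.

- **Method:** I gripped the flat ends of the cross-grip and drove it over the arc. It slipped a little in the pads, and the check after letting go showed only q ≈ 1.52. I then pushed it home with closed fingers until the force rose to about 21 N, and backed off.
- **Last checks, at 13.1 s:**
  - The large sleeve measured about 1.68 rad from the camera, against the stop at 1.70 and the required 1.45.
  - The small grip measured within 0.2 mm of where it started.
  - The arm was clear of everything and at rest, with wrist force about 1 N.
- **Disagreements:** The only check that disagreed was the 1.52 rad reading, where the arm's own position implied about 1.66. I did not measure the sleeve's speed directly.

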